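Cover the wire spool and hold the tension arm wound to its stop

TASK

The spool has just been loaded at the coil-winding bench: put the round lid on the spool pot so that it sits fully home, and let go of it. Then swing the sprung arm of the wire tensioner round against its spring until it is hard up against its far stop, and finish while still holding it there: do not let go of the arm at the end. Leave the coils, tools and other things on the bench where they are.

Things in the scene. Friction and masses are not known exactly. Their poses are not given: they have to be found in the camera images.
- pot: Fixed spool pot at the left, middle or right: open aluminium cup 100 mm across on a dark steel foot 120 mm across and 10 mm thick; rim 85 mm above the bench, mouth 92 mm across, a spool inside with its top 15 mm below the rim. Origin at the centre of its underside on the bench, z up.
- pot_rim (a point): Centre of the pot's mouth, at rim height (85 mm above the bench).
- lid: Loose round aluminium lid, about 150 g, right way up on the bench. From below: tapered spigot 80 to 86 mm across and 8 mm high that drops into the mouth with 3 mm play each side, disc 106 mm across and 6 mm thick that rests on the rim, black round knob 24 mm across and 36 mm high. Origin: centre of the spigot's underside, z up; fully home it is 8 mm below the rim, 77 mm above the pot's origin.
- lid_knob (a point): Point on the axis of the lid's knob to grip, 37 mm above the lid's origin (23 mm above the disc, 13 mm below the knob's top).
- tensioner: Fixed wire tensioner: blue base plate 140 x 140 x 12 mm, blue hanger bracket at the back (97 mm high), dark round pivot body (52 mm across, 82 mm high) 70 mm from the origin along +x, swinging arm on top. Origin on the bench under the plate, z up; the arm points roughly to its -x. Yaw up to 0.45 rad from facing the robot; at the left, middle or right.
- pivot_axis (a point): Fixed point on the arm's vertical turning axis, at the height of the top of the arm's bar (98 mm above the bench); axes as the tensioner's.
- far_stop (a point): Top centre of the far stop: an upright steel post with a black rubber sleeve 15 mm across, top 100 mm above the bench, 72 mm from the pivot axis on the tensioner's -y side. A like post on its +y side is the rest stop, where the arm lies at the start.
- tension_arm: The swinging tension arm: a flat aluminium bar 16 mm wide and 8 mm thick (top 98 mm above the bench) that points level from the pivot along its own -x, with an upright white guide roller near its end. Origin on the turning axis, 84 mm above the bench, z up.
- roller (a point): Point on the axis of the white upright guide roller: 120 mm from the turning axis, 120 mm above the bench. The roller is 20 mm across, does not turn on its own, and stands clear from 98 mm to 140 mm above the bench; it can be pinched or pushed.
- tension_swing (a joint): Angle of the tension arm about the upright axis, rad: 0 at the rest stop, growing anticlockwise seen from above to 1.10 at the rigid far stop. At 0 the arm points 0.55 rad clockwise, at 1.10 0.55 rad anticlockwise of the tensioner's -x direction. The spring pulls back all the way: at the roller 4 N at rest, 7.5 N at the far stop; let go, it swings back.
- coil_a: Bystander: small coil on a brown card bobbin, 30 x 26 x 26 mm. Origin at its underside. To be left where it is.
- coil_b: Bystander: second such coil. Origin at its underside. To be left where it is.
- coil_c: Bystander: third such coil. Origin at its underside. To be left where it is.
- transformer: Bystander: small transformer, dark laminated core with a copper winding, 60 x 70 x 58 mm. Origin at its underside. To be left where it is.
- solder_reel: Bystander: bare metal reel standing on its flange, 60 mm across, 52 mm high. Origin at its underside. To be left where it is.
- screwdriver: Bystander: screwdriver lying flat, 170 mm long. Origin at its underside. To be left where it is.
- flux_jar: Bystander: amber jar, 56 mm across, 70 mm high. Origin at its underside. To be left where it is.
Not all that is in view belongs to the job. Leave any green or purple look-alike of the lid alone.

How it is judged:
By the outcome, as a careful person would: the job done as asked, in the order asked, and still so for the second after the job is handed in, while the arm keeps its last pose, push and grip.
It also fails if it takes over 58 s, if anything falls off the work surface, if the arm or the gripper's body presses on something with over 40 N, if the wrist force passes 120 N, or if a joint passes its speed limit or range.

ROBOT

A 6-joint arm with a two-finger parallel gripper is mounted at the origin on the work surface. World frame = base frame: x ahead of the robot, y to its left, z up, the work surface at z = 0. Lengths are in mm, angles in degrees, forces in N, time in s.
With the tool pointing down it reaches from about 350 to 850 mm from the base axis. Payload 8.1 kg.
Tool frame: the origin (TCP) lies at the very end of the fingers, on their centre line; the grasp point (between the pads) lies 19 mm behind it (r.grip_point_offset is the distance from the TCP to the grasp point, in mm); z points along the fingers, y is the line along which they close (so a half turn about z gives the same grasp; the last joint's range is limited). The gripper opens to 85 mm and grips with 20 to 120 N. Pads are 22 mm wide; open, the fingers measure 114 mm over their backs; the gripper's body (76 mm by 85 mm) begins 54 mm behind the grasp point. The pads swing forward as they close: fully open they stand 13 mm farther back than shut.
Start: joints at [-4.893, 7.471, 85.268, -0, 87.261, -4.893], TCP at [600.004, 0.022, 191.692] pointing down, gripper open.
Joint ranges: [-169.43, 169.43], [-51.17, 129.36], [1.28, 143.12], [-76.62, 256.62], [0, 156.53], [-152.29, 152.29]. Speed limits (degrees/s): [136.94, 136.94, 159.86, 180, 180, 180].

INTERFACE

Orientations are given as [roll, pitch, yaw] about the fixed x, y, z axes, in that order (R = Rz(yaw) Ry(pitch) Rx(roll)).
In Python, from bench import status, eyes, r gives the robot as it stands.
- The arm moves only by the shell command python3 -m handwheel 'ROWS' [FORCE]. ROWS is a JSON object whose one key "series" holds a list that holds one entry, the list of rows, each a list of 7 numbers: the shift along the tool's x, y, z in cm, then the turn, a rotation vector about the tool's x, y, z in rad, then the opening, from 0 (shut) to 1 (fully open). In form: {"series": [[[tx, ty, tz, rx, ry, rz, claw], ...]]}. A call has 1 to 12 rows; each row is the pose to reach, as a shift and turn from the pose commanded when the call began, along the tool's axes at that moment; what a row does not reach only later rows make up. A row lasts 1/8 s, in which the tool goes at most 62.5 mm and 10.7 degrees, less where a joint would pass 70% of its speed; a pose out of reach is approached as far as the arm can. A call with a gripper value outside its range is refused whole. The fingers move at their own pace and stop on an object; FORCE is the grip in N (left out, the last holds). Time passes only in rows, so rows that repeat a pose let the fingers close. It gives the time, the measured TCP pose, the force, the opening and the grip force at its end, in the units of the state.
- status.sense(): the state, without advancing time (a new reading comes with each control period).
- eyes.snapshot(name): name is "scene" or "side" or "wrist"; returns a dict with "img" (420x560x3 uint8, red, green, blue), "mtx" (3x3 intrinsics, pixels), "R" (3x3) and "t" (3): a world point X has camera coordinates R X + t. Camera axes: x right, y down, z forward; pixel columns grow to the right and rows downward; lengths in mm; the calibration is good to about 2 mm. A picture is of the moment at which its call begins. There is no depth.
- r.hand_in(): hands the job in; it is judged then, once.
The state is a dict: "time": time; "joint_pos": joint angles; "qd": joint speeds; "joint_efforts": joint torques, N m; "tool_pos": TCP position; "tcp_rot": TCP orientation; "ft_force": force on the tool from outside, world axes, zero at the start; "wrist_torque": the same for the moment, N m; "finger_gap": finger opening in mm; "grip_force": force on a finger pad.
Only numpy, scipy, OpenCV 4.12 (cv2) and the standard library are available. Lean on these libraries where they do the work, as an engineer would, in place of code of your own. Each camera call takes 0.05 s, during which the arm holds its last target. There are 200 camera calls.

## Working session

There is one attempt and no reset: what is moved stays moved. The work goes in short steps, Python scripts to look and compute and a shell command to move; the robot and the scene stay as the last step left them, time stands still between calls to the robot, and variables do not carry over. Pictures are saved under pics/ and viewed, at most 13 in all, crops included, and the job is handed in when it is done.

```bash
mkdir -p pics; ls
cat > h.py <<'E'
import numpy as np, cv2
from bench import status, eyes, r
def save(name, fn):
    s=eyes.snapshot(name); cv2.imwrite(fn, s["img"][:,:,::-1]); return s
def ray(s,u,v):
    R=np.array(s["R"]);t=np.array(s["t"]);K=np.array(s["mtx"])
    return -R.T@t, R.T@np.linalg.solve(K,[u,v,1])
def onplane(s,u,v,z):
    c,d=ray(s,u,v); return c+d*(z-c[2])/d[2]
def proj(s,X):
    p=np.array(s["mtx"])@(np.array(s["R"])@np.array(X)+np.array(s["t"])); return p[:2]/p[2]
E
python3 - <<'E'
from h import *
import pickle
d={}
for n in ["scene","side","wrist"]:
    d[n]=save(n,f"pics/{n}0.png"); s=d[n]; print(n,np.round(ray(s,280,210)[0]),np.round(ray(s,280,210)[1],2))
pickle.dump(d,open("s0.pkl","wb"))
print(status.sense())
E
```

```text
pics
scene [1148. -351.  651.] [-0.67  0.37 -0.64]
side [ 382. -650.  787.] [ 0.22  0.66 -0.71]
wrist [600.  70. 373.] [ 0.01 -0.29 -0.96]
{'time': 0.15, 'joint_pos': array([-4.89558680e+00,  7.50689736e+00,  8.53152454e+01, -2.47968773e-03,
        8.72632271e+01, -4.89328163e+00]), 'qd': array([-0.05083494, -0.06182452, -0.10129683,  0.09308644,  0.0160899 ,
       -0.0519764 ]), 'joint_efforts': array([ 1.01583330e-03, -5.70061326e+01, -5.01160097e+01, -1.39109225e-04,
        9.69119486e-03, -7.10949371e-05]), 'tool_pos': array([5.99503470e+02, 2.08603770e-02, 1.90864581e+02]), 'tcp_rot': array([-1.79914730e+02, -4.81439394e-03,  8.99978115e+01]), 'ft_force': array([ 0.89010625, -0.06229554, -0.04404837]), 'wrist_torque': array([0.0024017 , 0.03182658, 0.02320376]), 'grip_force': 0.0, 'finger_gap': 85.66896963158446}
```

View pics/scene0.png

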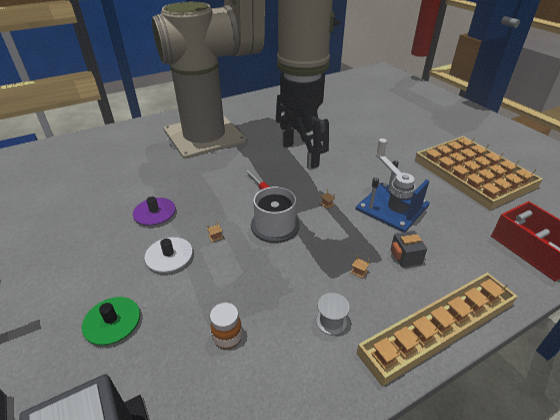

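View pics/side0.png

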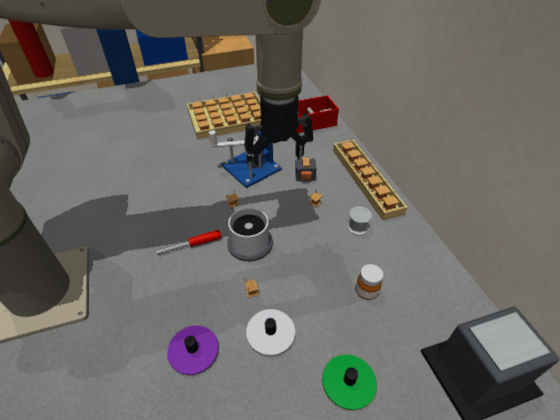

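The scene view shows the plain lid at (169,254) with its knob at (167,247), the pot mouth at (274,200), and the tensioner at (400,195) with its roller at (382,147). In the side view the lid is at (270,331), the pot at (249,223), the tensioner at (250,165) and the roller at (213,139).

```bash
cat > m.py <<'E'
from h import *
import pickle
d=pickle.load(open("s0.pkl","rb"))
def comp(mask,seed,box):
    m=np.zeros_like(mask); x0,y0,x1,y1=box; m[y0:y1,x0:x1]=mask[y0:y1,x0:x1]
    n,l,st,c=cv2.connectedComponentsWithStats(m)
    k=min(range(1,n),key=lambda i:np.hypot(*(c[i]-seed))+ (1e3 if st[i,4]<25 else 0))
    return (l==k).astype(np.uint8),c[k],st[k]
def circ(P):
    A=np.c_[2*P[:,:2],np.ones(len(P))]; s=np.linalg.lstsq(A,(P[:,:2]**2).sum(1),rcond=None)[0]
    return s[:2],np.sqrt(s[2]+s[0]**2+s[1]**2)
for n,lid,pot,rol,bl in [("scene",(169,254),(274,203),(382,147),(395,205)),("side",(270,331),(249,223),(213,139),(250,165))]:
    s=d[n]; im=s["img"]; hsv=cv2.cvtColor(im,cv2.COLOR_RGB2HSV)
    g=((hsv[...,2]>150)&(hsv[...,1]<50)).astype(np.uint8)
    m,c,st=comp(g,np.array(lid),(lid[0]-45,lid[1]-40,lid[0]+45,lid[1]+40))
    cn=max(cv2.findContours(m,cv2.RETR_EXTERNAL,cv2.CHAIN_APPROX_NONE)[0],key=len)
    h=cv2.convexHull(cn)[:,0]; e=cv2.fitEllipse(h)
    P=np.array([onplane(s,u,v,11) for u,v in h]); print(n,"lid",e[0],e[1],circ(P))
    for t in (140,170):
        g2=((hsv[...,2]>t)&(hsv[...,1]<50)).astype(np.uint8)
        m,c,st=comp(g2,np.array(rol),(rol[0]-15,rol[1]-15,rol[0]+15,rol[1]+15)); print("roller",t,c,st)
    b=((hsv[...,0]>100)&(hsv[...,0]<125)&(hsv[...,1]>130)).astype(np.uint8)
    m,c,st=comp(b,np.array(bl),(bl[0]-50,bl[1]-45,bl[0]+50,bl[1]+40)); print("blue",c,st)
    x,y=pot; cr=[im[y-45:y+45,x-45:x+45],im[bl[1]-65:bl[1]+25,bl[0]-45:bl[0]+45]]
    cv2.imwrite(f"pics/c_{n}.png",np.hstack([cv2.resize(q,(400,400),interpolation=cv2.INTER_CUBIC) for q in cr])[:,:,::-1])
a=[cv2.imread(f"pics/c_{n}.png") for n in ("scene","side")]
cv2.imwrite("pics/crops.png",cv2.resize(np.vstack(a),(600,600)))
E
python3 m.py
```

```text
scene lid (167.85231018066406, 253.68942260742188) (32.80946350097656, 48.59740447998047) (array([ 488.69135229, -272.2071119 ]), np.float64(52.785242490635945))
roller 140 [382.6        139.76666667] [379 138   8   5  30]
roller 170 [384.67857143 159.        ] [380 157  10   5  28]
blue [384.19257541 208.64617169] [356 185  57  46 862]
side lid (270.1156005859375, 331.37615966796875) (45.70130157470703, 48.94560623168945) (array([ 489.02204182, -268.25026465]), np.float64(52.86298701884153))
roller 140 [222.29545455 143.11363636] [217 141  11   5  44]
roller 170 [222.42857143 143.07142857] [217 142  11   3  28]
blue [252.13470993 167.14650934] [ 222  142   59   45 1017]
```

View pics/crops.png

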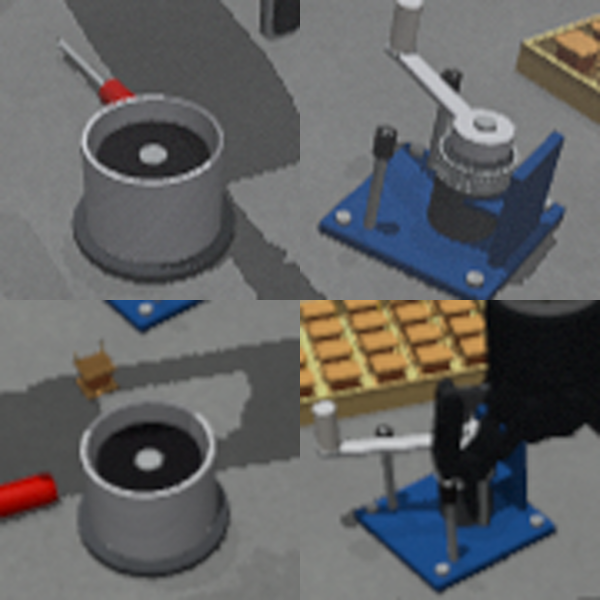

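The crops (3.33x) show the following, in full-image pixels:
- **Spool hub:** scene (274.9,204.2), side (248.7,225.7).
- **Far-stop top:** scene (375.5,179), side (250.6,156).
- **Roller top:** scene (382.4,141.5), side (212.2,132.4).
- **Pivot cap:** scene (405.5,177.5). The gripper hides it in the side view.

Next I triangulate these.

```bash
cat > t.py <<'E'
from m import *
A,B=d["scene"],d["side"]
def tri(p,q):
    M=np.zeros((3,3));b=np.zeros(3)
    for s,u in((A,p),(B,q)):
        c,k=ray(s,*u);k/=np.linalg.norm(k);N=np.eye(3)-np.outer(k,k);M+=N;b+=N@c
    X=np.linalg.solve(M,b); return np.round(X,1)
print("hub",tri((274.9,204.2),(248.7,225.7)))
print("farstop",tri((375.5,179),(250.6,156)),onplane(A,375.5,179,100),onplane(B,250.6,156,100))
print("roltop",tri((382.4,141.5),(212.2,132.4)),onplane(A,382.4,141.5,140),onplane(B,212.2,132.4,140))
print("pivot",onplane(A,405.5,177.5,104),onplane(A,405.5,177.5,98))
for p,q in (((356,208.4),(222,164.5)),((407,228),(281.2,167.5))): print("corner A",onplane(A,*p,12),)
for q in ((222,164.5),(247.3,187),(281.2,167.5)): print("corner B",onplane(B,*q,12))
# rim circle: bright edge radial search
for n,s,(u,v) in (("scene",A,(275,200)),("side",B,(249,220))):
    g=cv2.cvtColor(s["img"],cv2.COLOR_RGB2GRAY); 
    m=(g>165).astype(np.uint8); m[:, :u-25]=0; m[:,u+25:]=0; m[:v-20]=0; m[v+22:]=0
    pts=np.argwhere(m)[:,::-1]; P=np.array([onplane(s,*p,85) for p in pts])
    c0=P[:,:2].mean(0)
    for _ in range(5):
        c,rad=circ(P); k=abs(np.hypot(*(P[:,:2]-c).T)-rad)<5; P=P[k]
    print(n,"rim",c,rad,len(P))
E
python3 t.py | grep -v -e lid -e roller -e blue
```

```text
hub [515.8 -11.   67.5]
farstop [587.7 225.5  98.8] [587.3190809  226.86309475 100.        ] [587.08260161 220.98962723 100.        ]
roltop [499.5 318.1 135.1] [508.1446441  308.12888375 140.        ] [498.77471646 314.62461853 140.        ]
pivot [622.2470157  289.30619846 104.        ] [616.47931717 296.32952712  98.        ]
corner A [573.49304833 191.95387074  12.        ]
corner A [692.64051406 252.59778266  12.        ]
corner B [515.26756384 319.77581333  12.        ]
corner B [563.57077872 191.05421857  12.        ]
corner B [688.82296501 244.87353474  12.        ]
scene rim [517.80024181 -13.50725296] 48.09282255858496 16
side rim [515.00438968  -8.62932954] 47.272785697198366 16
```

```bash
python3 -m handwheel '{"series": [[[-5.4,-2.2,0,0,0,0,1],[-10.8,-4.4,0,0,0,0,1],[-16.2,-6.6,0,0,0,0,1],[-21.6,-8.9,0,0,0,0,1],[-27,-11.1,0,0,0,0,1],[-27,-11.1,0,0,0,0,1],[-27,-11.1,0,0,0,0,1],[-27,-11.1,0,0,0,0,1]]]}' 40
cat > w.py <<'E'
from h import *
import sys,pickle
n=sys.argv[1]; s=save("wrist",f"pics/{n}.png"); pickle.dump(s,open(n+".pkl","wb"))
q=status.sense(); print(q["tool_pos"],q["tcp_rot"],q["ft_force"],q["finger_gap"],q["time"])
E
python3 w.py w1
```

```text
time: 1.15
tool_pos: [489.5, -268.7, 191.5]
tcp_rot: [-180.0, -0.0, 90.1]
ft_force: [-0.9, 0.5, -0.6]
finger_gap: 85.2
grip_force: 0.0
[ 489.58060595 -268.66488802  191.58686273] [-1.79995991e+02 -2.13183843e-02  9.01090342e+01] [-0.18378117  1.3560683  -0.53674253] 85.03725705378439 1.2
```

View pics/w1.png

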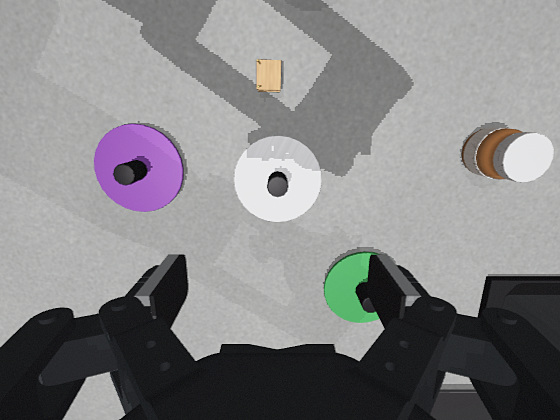

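The wrist view shows the lid centred at about (278,178) with its knob top at (278,184). The purple lid (139,168) and the green lid (363,287) are on either side.

Run:
```python
from h import *
import pickle
from m import circ
s=pickle.load(open("w1.pkl","rb")); im=s["img"]; hsv=cv2.cvtColor(im,cv2.COLOR_RGB2HSV)
def big(m,box,z):
    k=np.zeros_like(m);x0,y0,x1,y1=box;k[y0:y1,x0:x1]=m[y0:y1,x0:x1]
    c=max(cv2.findContours(k,cv2.RETR_EXTERNAL,cv2.CHAIN_APPROX_NONE)[0],key=cv2.contourArea)
    h=cv2.convexHull(c)[:,0]; return h.min(0),h.max(0),circ(np.array([onplane(s,u,v,z) for u,v in h]))
print("lid",big(((hsv[...,2]>175)&(hsv[...,1]<40)).astype(np.uint8),(225,125,330,230),14))
print("knob",big((hsv[...,2]<75).astype(np.uint8),(255,160,300,205),50), onplane(s,278,184,50))
H=hsv[...,0]
print("green",big(((H>45)&(H<80)&(hsv[...,1]>100)).astype(np.uint8),(300,230,420,350),14))
print("purple",big(((H>130)&(H<160)&(hsv[...,1]>100)).astype(np.uint8),(80,110,200,230),14))
```

```text
scene lid (167.85231018066406, 253.68942260742188) (32.80946350097656, 48.59740447998047) (array([ 488.69135229, -272.2071119 ]), np.float64(52.785242490635945))
roller 140 [382.6        139.76666667] [379 138   8   5  30]
roller 170 [384.67857143 159.        ] [380 157  10   5  28]
blue [384.19257541 208.64617169] [356 185  57  46 862]
side lid (270.1156005859375, 331.37615966796875) (45.70130157470703, 48.94560623168945) (array([ 489.02204182, -268.25026465]), np.float64(52.86298701884153))
roller 140 [222.29545455 143.11363636] [217 141  11   5  44]
roller 170 [222.42857143 143.07142857] [217 142  11   3  28]
blue [252.13470993 167.14650934] [ 222  142   59   45 1017]
lid (array([225, 125], dtype=int32), array([329, 229], dtype=int32), (array([ 491.99373595, -269.57515838]), np.float64(61.8060253796454)))
knob (array([267, 171], dtype=int32), array([287, 195], dtype=int32), (array([ 489.96186918, -266.18763717]), np.float64(12.364810766192184))) [ 491.00354856 -266.64147236   50.        ]
green (array([324, 252], dtype=int32), array([379, 322], dtype=int32), (array([ 604.9653718 , -415.34676873]), np.float64(52.86211221555875)))
purple (array([ 94, 124], dtype=int32), array([182, 211], dtype=int32), (array([ 325.00544625, -256.20119774]), np.float64(52.36286077005725)))
```

```bash
python3 -m handwheel '{"series": [[[0.1,0.05,5,0,0,0,1],[0.1,0.05,10,0,0,0,1],[0.1,0.05,14,0,0,0,1],[0.1,0.05,17,0,0,0,1],[0.1,0.05,17,0,0,0,1],[0.1,0.05,17,0,0,0,0],[0.1,0.05,17,0,0,0,0],[0.1,0.05,17,0,0,0,0],[0.1,0.05,17,0,0,0,0],[0.1,0.05,17,0,0,0,0],[0.1,0.05,17,0,0,0,0]]]}' 40
```

```text
time: 2.58
tool_pos: [489.4, -269.0, 21.7]
tcp_rot: [-180.0, -0.0, 90.0]
ft_force: [0.3, -1.0, -0.1]
finger_gap: -0.1
grip_force: 0.0
```

```bash
python3 w.py w2
```

```text
[ 489.44330153 -268.95738175   21.64493004] [-1.79992952e+02 -5.14367408e-03  8.99973463e+01] [ 1.12621237 -0.16023886  0.92824906] 0.0033906023943231093 2.625
```

View pics/w2.png

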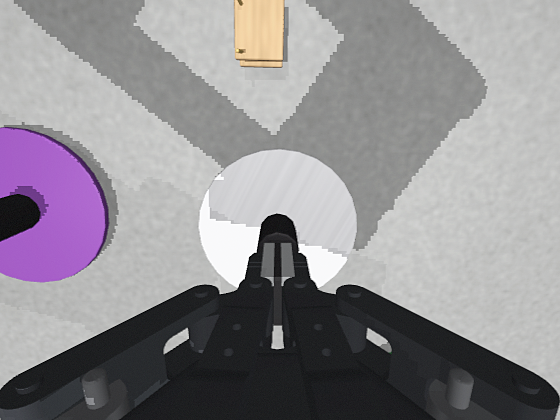

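The view shows the fingers shut on the near (-y) side of the knob. The knob top is at about (277,226), the disc spans columns 199–357 and its upper edge is at row 150. I was off along y, so I remeasure from this view.

Run:
```python
from h import *
import pickle
s=pickle.load(open("w2.pkl","rb"))
print("top edge",onplane(s,278,150,14),"L",onplane(s,199,226,14),"R",onplane(s,357,226,14),"knob far edge top",onplane(s,278,214,50))
print("tcp px",proj(s,[489.4,-269,21.7]), "cam",ray(s,280,210)[0])
s=pickle.load(open("w1.pkl","rb"))
for v in (136,179,222): print(onplane(s,278,v,14))
print("cam",ray(s,280,210)[0], proj(s,[489.6,-268.7,191.6]))
q=status.sense();print(q["joint_pos"])
```

```text
top edge [ 490.55972831 -217.35153057   14.        ] L [ 438.24704838 -267.12755687   14.        ] R [ 542.94554119 -267.1359717    14.        ] knob far edge top [ 490.48430897 -247.40643044   50.        ]
tcp px [276.16398507 232.84092439] cam [ 490.03964867 -198.78665389  203.69110153]
[ 490.9816645  -217.63613068   14.        ]
[ 491.10109612 -268.08583022   14.        ]
[ 491.23032089 -322.67230147   14.        ]
cam [ 489.99645578 -198.60491522  373.56882846] [276.37719178 232.81178286]
[-3.40499442e+01  9.62054593e+00  1.01395065e+02  3.38674092e-04
  6.89931087e+01 -3.40474122e+01]
```

Run:
```python
from h import *
import pickle
s=pickle.load(open("w2.pkl","rb"))
for z in (14,50): print(z,[np.round(proj(s,[490.5+a,-270+b,z])) for a,b in((0,12),(0,-12),(-12,0),(12,0))])
q=[]
for n,(x,y) in (("scene",(169,240)),("side",(270,315))):
    k=save(n,f"pics/{n}1.png"); print(n,"tcp",proj(k,[489.4,-269,21.7]),"lid c",proj(k,[490.5,-270,14]),proj(k,[490.5,-270,50]))
    q.append(cv2.resize(k["img"][y-50:y+50,x-50:x+50],(400,400),interpolation=cv2.INTER_CUBIC))
cv2.imwrite("pics/c1.png",np.hstack(q)[:,:,::-1])
```

```text
14 [array([278., 213.]), array([278., 247.]), array([260., 230.]), array([296., 230.])]
50 [array([278., 233.]), array([278., 273.]), array([256., 253.]), array([300., 253.])]
scene tcp [168.7069301  249.27354189] lid c [169.05331934 252.14062632] [166.01594773 240.68166348]
side tcp [270.29829253 328.25253468] lid c [270.98669622 330.22801327] [270.71711773 322.01758783]
```

View pics/c1.png

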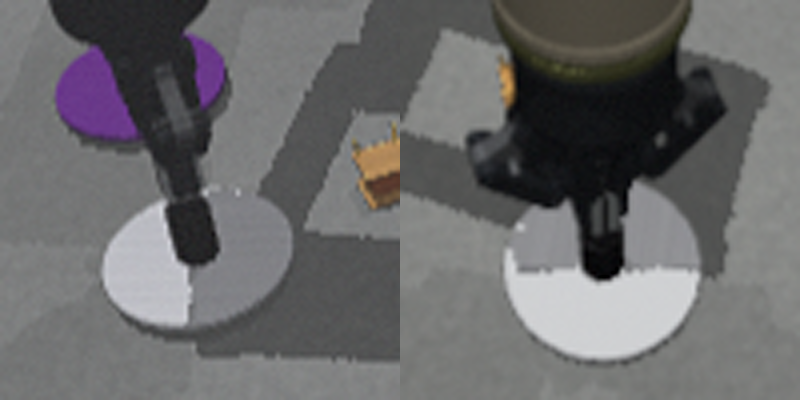

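The crops show the dark knob standing full height on the disc, with the shut fingers ending about at its top. They seem to be some 28 mm above the reported TCP height. I check this against the finger pixels.

Run:
```python
from h import *
import pickle
s=pickle.load(open("w1.pkl","rb"))
print("open tips pred")
for z in (191.6,204.6,220,235): print(z,[np.round(proj(s,[489.6+a,-268.7+b,z])) for a,b in((-42.5,11),(42.5,11),(-42.5,-11),(42.5,-11))])
s=pickle.load(open("w2.pkl","rb"))
print("shut tips pred")
for z in (21.7,35,50,60): print(z,[np.round(proj(s,[489.4+a,-269+b,z])) for a,b in((0,11),(0,-11),(10,11))])
q=status.sense();print(q["tool_pos"],q["ft_force"],q["finger_gap"],q["grip_force"],r.grip_point_offset)
im=s["img"]; print(cv2.cvtColor(im,cv2.COLOR_RGB2GRAY)[205:285:3,270], cv2.cvtColor(im,cv2.COLOR_RGB2GRAY)[262,255:302:2])
```

```text
open tips pred
191.6 [array([209., 216.]), array([344., 217.]), array([211., 249.]), array([342., 249.])]
204.6 [array([204., 223.]), array([349., 223.]), array([206., 257.]), array([346., 258.])]
220 [array([198., 233.]), array([355., 233.]), array([200., 269.]), array([352., 270.])]
235 [array([190., 244.]), array([362., 244.]), array([193., 283.]), array([359., 284.])]
shut tips pred
21.7 [array([276., 216.]), array([276., 249.]), array([292., 216.])]
35 [array([276., 223.]), array([276., 258.]), array([293., 223.])]
50 [array([276., 233.]), array([276., 269.]), array([294., 233.])]
60 [array([276., 240.]), array([276., 279.]), array([296., 240.])]
[ 489.41297838 -268.96554542   21.60033676] [ 0.9073624  -0.18763824 -0.34574893] -0.12319640429808826 0.0 18.700000000000003
[210 208 207 221  13  16  17  21  20  18  51  37  25 113 109 108 109 109
 107 109 107 109 108 108 186 131  21] [ 52  52  53  59 113 109 109 110 109 103  23  31  25  75 110 108 108 107
 111  73  50  51  53  54]
```

The pixels fit fingertips about 38–43 mm above the reported TCP. I raise the shut fingers a little and triangulate the tip with the fixed cameras to check.

```bash
python3 -m handwheel '{"series": [[[0,0,-3,0,0,0,0],[0,0,-6,0,0,0,0],[0,0,-6,0,0,0,0],[0,0,-6,0,0,0,0]]]}' 40
python3 - <<'E'
from h import *
import pickle
q=[];d={}
for n,(x,y) in (("scene",(169,230)),("side",(270,305))):
    k=save(n,f"pics/{n}2.png"); d[n]=k; print(n,"tcp",proj(k,[489.4,-269,81.7]),"+38",proj(k,[489.4,-269,119.7]))
    q.append(cv2.resize(k["img"][y-50:y+50,x-50:x+50],(400,400),interpolation=cv2.INTER_CUBIC))
pickle.dump(d,open("s2.pkl","wb"))
k=save("wrist","pics/w3.png"); pickle.dump(k,open("w3.pkl","wb"))
cv2.imwrite("pics/c2.png",np.hstack(q)[:,:,::-1])
E
```

```text
time: 3.22
tool_pos: [489.2, -268.8, 81.1]
tcp_rot: [-180.0, -0.0, 90.0]
ft_force: [0.2, -0.2, 0.6]
finger_gap: -0.2
grip_force: 0.0
scene tcp [163.51316006 229.60784562] +38 [159.97064555 216.19446499]
side tcp [269.79813547 314.06798645] +38 [269.45176916 304.24497298]
```

View pics/c2.png

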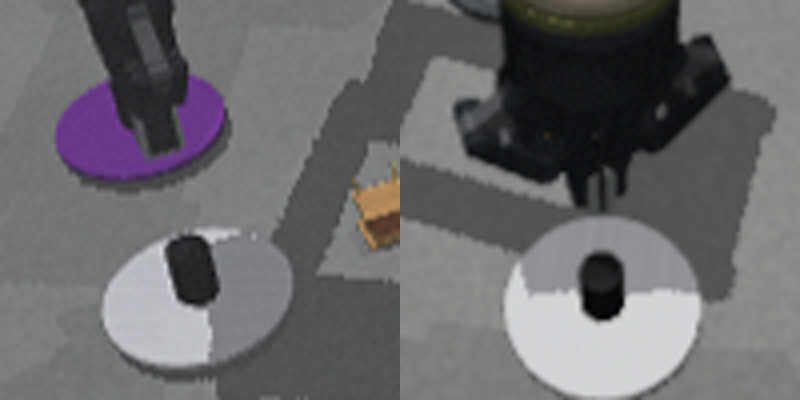

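The tip appears at scene (160,217) and side (270,306), which is about 36 mm above the reported TCP. The lid hasn't moved. I allow for that offset from now on: open, go 36 mm deeper, and close again.

```bash
python3 -m handwheel '{"series": [[[0,0.1,0,0,0,0,1],[0,0.1,0,0,0,0,1],[0,0.1,0,0,0,0,1],[0,0.1,0,0,0,0,1],[0,0.1,0,0,0,0,1],[0,0.1,4,0,0,0,1],[0,0.1,7,0,0,0,1],[0,0.1,8.5,0,0,0,1],[0,0.1,9.4,0,0,0,1],[0,0.1,9.4,0,0,0,1]]]}' 40
python3 -m handwheel '{"series": [[[0,0,0,0,0,0,0],[0,0,0,0,0,0,0],[0,0,0,0,0,0,0],[0,0,0,0,0,0,0],[0,0,0,0,0,0,0],[0,0,0,0,0,0,0]]]}' 40
```

```text
time: 4.62
tool_pos: [490.6, -269.1, -12.2]
tcp_rot: [-180.0, -0.0, 90.0]
ft_force: [-0.3, 0.4, -0.7]
finger_gap: 85.2
grip_force: 0.0
time: 5.38
tool_pos: [490.9, -269.2, -11.7]
tcp_rot: [180.0, 0.0, 90.0]
ft_force: [-0.0, 0.5, 6.2]
finger_gap: 22.6
grip_force: 39.5
```

Gripped: gap 22.6 mm at 39.5 N. I lift and stop short of the pot to look at both.

```bash
python3 -m handwheel '{"series": [[[0,0,-2,0,0,0,0],[0,0,-6,0,0,0,0],[0,0,-11,0,0,0,0],[0,0,-16,0,0,0,0],[4,0.6,-16,0,0,0,0],[9,1.4,-16,0,0,0,0],[13,2,-16,0,0,0,0],[15,2.5,-16,0,0,0,0],[15,2.5,-16,0,0,0,0],[15,2.5,-16,0,0,0,0]]]}' 40
python3 w.py w4
```

```text
time: 6.62
tool_pos: [515.4, -119.5, 148.2]
tcp_rot: [180.0, 0.0, 90.0]
ft_force: [0.1, 0.0, -1.6]
finger_gap: 22.6
grip_force: 39.4
[ 515.33402138 -119.79924685  148.01213302] [1.79997688e+02 2.38148999e-02 8.99650277e+01] [ 0.66378002  0.65844646 -1.24775027] 22.60062107236525 6.675
```

View pics/w4.png

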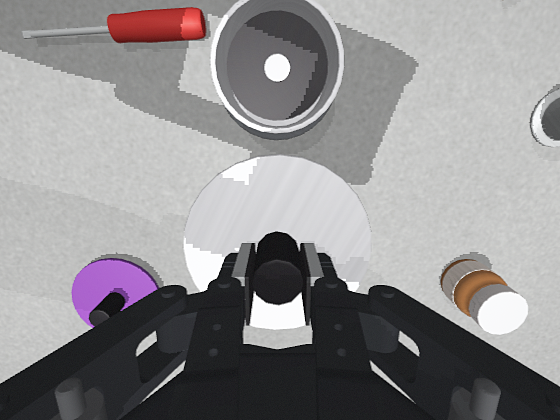

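The wrist view shows the lid held level, spanning columns 183–371 with its top edge at row 155. The pot rim spans columns 211–344 and the spool hub is at (277,68).

Run:
```python
from h import *
import pickle
def circ(P):
    A=np.c_[2*P[:,:2],np.ones(len(P))]; s=np.linalg.lstsq(A,(P[:,:2]**2).sum(1),rcond=None)[0]
    return s[:2],np.sqrt(s[2]+s[0]**2+s[1]**2)
s=pickle.load(open("w4.pkl","rb")); im=s["img"]; g=cv2.cvtColor(im,cv2.COLOR_RGB2GRAY)
# pot rim: inner edge of the bright rim, outward from hub
for thr in (190,):
    P=[]
    for a in np.radians(range(0,360,6)):
        for k in np.arange(70,35,-.5):
            u,v=277+k*np.cos(a),68+k*np.sin(a)-3
            if 0<=int(v)<420 and g[int(round(v)) if v>=0 else 0,int(round(u))]>=thr and k<68:
                P.append((u,v)); break
    Q=np.array([onplane(s,u,v,85) for u,v in P])
    for _ in range(8):
        c,rad=circ(Q); e=abs(np.hypot(*(Q[:,:2]-c).T)-rad); Q=Q[e<max(1.2,np.percentile(e,85))]
    print("rim",c,rad,len(Q))
print("hub",onplane(s,277,68,70), "rimL/R",onplane(s,211,62,85),onplane(s,344,62,85))
for z in (170,173,176):
    T=onplane(s,278,155,z);L=onplane(s,183,245,z);R=onplane(s,371,245,z); print(z,T,L,R)
```

```text
rim [515.38804935 -10.65455814] 49.17409104846728 37
hub [515.87825258 -10.86761006  70.        ] rimL/R [467.0493153   -9.00004194  85.        ] [565.46231821  -8.98160923  85.        ]
170 [516.42208973 -67.58020631 170.        ] [ 462.32655622 -118.51249263  170.        ] [ 569.47822324 -118.51807314  170.        ]
173 [516.41300097 -67.23639234 173.        ] [ 463.33083558 -117.21456745  173.        ] [ 568.47523736 -117.22004341  173.        ]
176 [516.40391221 -66.89257838 176.        ] [ 464.33511495 -115.91664226  176.        ] [ 567.47225149 -115.92201368  176.        ]
```

```bash
python3 -m handwheel '{"series": [[[4,0,0,0,0,0,0],[8,0,0,0,0,0,0],[10.9,0,0,0,0,0,0],[10.9,0,0,0,0,0,0],[10.9,0,3,0,0,0,0],[10.9,0,5.5,0,0,0,0],[10.9,0,6.5,0,0,0,0],[10.9,0,7.2,0,0,0,0],[10.9,0,7.8,0,0,0,0],[10.9,0,8.2,0,0,0,0],[10.9,0,8.2,0,0,0,0],[10.9,0,8.2,0,0,0,0]]]}' 40
```

```text
time: 8.18
tool_pos: [515.8, -10.0, 66.1]
tcp_rot: [180.0, 0.0, 90.0]
ft_force: [-0.4, -0.1, -0.5]
finger_gap: 22.8
grip_force: 39.4
```

```bash
python3 -m handwheel '{"series": [[[0,0,0.1,0,0,0,0],[0,0,0.15,0,0,0,0],[0,0,0.15,0,0,0,0]]]}' 40
python3 -m handwheel '{"series": [[[0,0,0,0,0,0,0.6],[0,0,0,0,0,0,0.6],[0,0,0,0,0,0,0.6],[0,0,0,0,0,0,0.6],[0,0,-3,0,0,0,0.6],[0,0,-8,0,0,0,0.6],[0,0,-13,0,0,0,0.6],[0,0,-13,0,0,0,0.6]]]}' 40
python3 - <<'E'
from h import *
import pickle
d={}
for n in ("scene","side"): d[n]=save(n,f"pics/{n}3.png")
pickle.dump(d,open("s3.pkl","wb"))
s=save("wrist","pics/w5.png"); pickle.dump(s,open("w5.pkl","wb"))
x=[d["side"]["img"][180:270,180:300],d["scene"]["img"][150:240,215:335]]
h=np.hstack([cv2.resize(k,(400,300),interpolation=cv2.INTER_CUBIC) for k in x]); 
k=s["img"][:,:]; k=cv2.resize(k,(400,300))
t=d["side"]["img"][90:195,180:320]; t=cv2.resize(t,(400,300),interpolation=cv2.INTER_CUBIC)
cv2.imwrite("pics/c3.png",np.vstack([h,np.hstack([k,t])])[:,:,::-1])
E
```

```text
time: 8.55
tool_pos: [515.9, -10.0, 65.3]
tcp_rot: [180.0, 0.0, 90.0]
ft_force: [-2.9, -0.0, 5.8]
finger_gap: 22.4
grip_force: 40.3
time: 9.55
tool_pos: [518.7, -10.3, 199.7]
tcp_rot: [179.5, 0.1, 90.0]
ft_force: [0.5, 0.8, -0.1]
finger_gap: 51.2
grip_force: 0.0
```

View pics/c3.png

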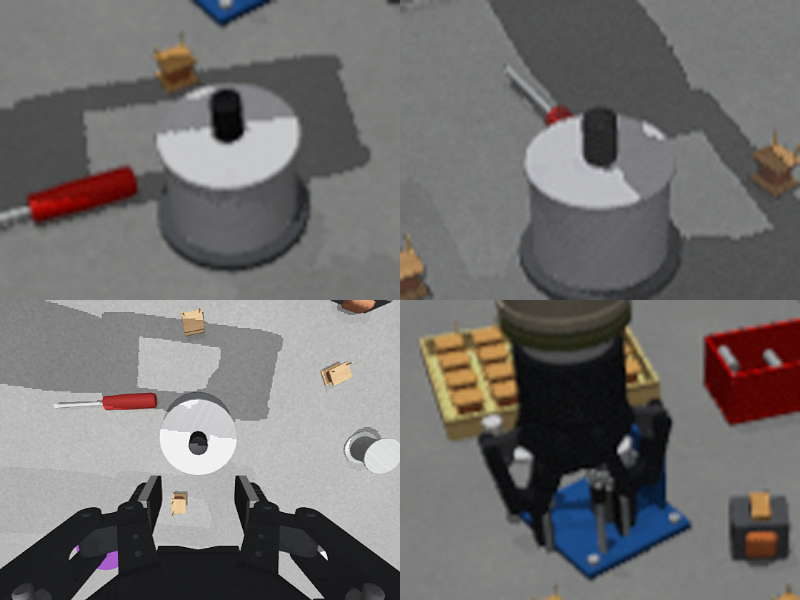

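The lid is fully home on the pot, flush all round in both views, and the fingers are clear. Next I hover over the roller with the closing line tangential to its path and look.

```bash
python3 -m handwheel '{"series": [[[4,-0.15,0,0,0,-0.17,0.8],[8,-0.3,0,0,0,-0.35,0.8],[12,-0.45,0,0,0,-0.52,0.8],[16,-0.6,0,0,0,-0.7,0.8],[20,-0.75,0,0,0,-0.87,0.8],[24,-0.9,0,0,0,-1.05,0.8],[28,-1.05,0,0,0,-1.22,0.8],[32.2,-1.2,0,0,0,-1.4,0.8],[32.2,-1.2,0,0,0,-1.4,0.8],[32.2,-1.2,0,0,0,-1.4,0.8],[32.2,-1.2,0,0,0,-1.4,0.8]]]}' 40
python3 w.py w6
python3 - <<'E'
import cv2,pickle
from h import *
d={n:save(n,f"pics/{n}4.png") for n in ("scene","side")}; pickle.dump(d,open("s4.pkl","wb"))
E
```

```text
time: 11.08
tool_pos: [503.4, 310.9, 193.4]
tcp_rot: [-179.9, -0.0, 170.1]
ft_force: [0.4, 0.0, -0.2]
finger_gap: 68.3
grip_force: 0.0
[503.55926298 310.91496961 193.77187694] [-1.79965214e+02 -2.74026528e-02  1.70095360e+02] [-1.07593402 -0.56834782  0.62412452] 68.72819855373564 11.125
```

View pics/w6.png

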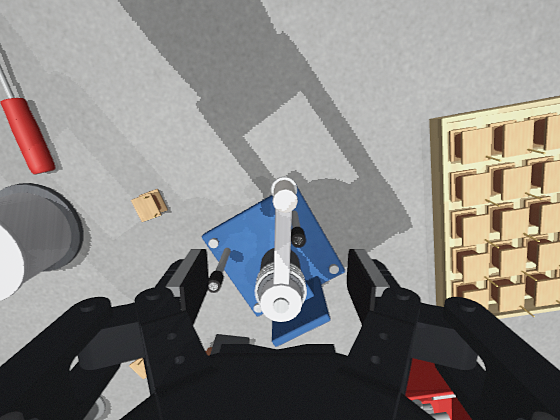

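The view shows the roller top at (285,200), the pivot cap at (281,303), the far-stop top at (214,286) and the rest-stop top at (298,238).

Run:
```python
from h import *
import pickle
s=pickle.load(open("w6.pkl","rb"))
R=onplane(s,285,200,140); P=onplane(s,281,303,106); F=onplane(s,214,287,100); S=onplane(s,299,238,100)
print("roller",R,"pivot",P,"far",F,"rest",S)
for a,b in((R,P),(F,P),(S,P)): v=(a-b)[:2]; print(np.hypot(*v),np.degrees(np.arctan2(v[1],v[0])))
C=[onplane(s,u,v,12) for u,v in((214,244),(279,192),(334,269),(257,309))]; print(np.round(C,0))
print("tcp dir", proj(s,[503.5,311,140]))
for z in (100,104,106,110,114): print(z,onplane(s,281,303,z))
```

```text
roller [498.24853119 318.77937758 140.        ] pivot [613.28336    296.19865335 106.        ] far [587.10357946 231.2856829  100.        ] rest [548.91232027 325.04091511 100.        ]
117.23011961579198 168.8943463934683
69.99338998795392 -111.96450854905103
70.5372725586044 155.86462860629493
[[574. 216.  12.]
 [521. 310.  12.]
 [636. 364.  12.]
 [679. 252.  12.]]
tcp dir [276.57913532 207.78472813]
100 [617.2349859  295.58523595 100.        ]
104 [614.60056863 295.99418089 104.        ]
106 [613.28336    296.19865335 106.        ]
110 [610.64894274 296.60759829 110.        ]
114 [608.01452547 297.01654322 114.        ]
```

```bash
python3 -m handwheel '{"series": [[[0.65,0.55,2,0,0,0,0.8],[0.65,0.55,5,0,0,0,0.8],[0.65,0.55,8,0,0,0,0.8],[0.65,0.55,10,0,0,0,0.8],[0.65,0.55,11.3,0,0,0,0.8],[0.65,0.55,11.3,0,0,0,0.8],[0.65,0.55,11.3,0,0,0,0],[0.65,0.55,11.3,0,0,0,0],[0.65,0.55,11.3,0,0,0,0],[0.65,0.55,11.3,0,0,0,0],[0.65,0.55,11.3,0,0,0,0],[0.65,0.55,11.3,0,0,0,0]]]}' 50
```

```text
time: 12.72
tool_pos: [498.5, 318.0, 82.5]
tcp_rot: [-180.0, 0.1, 170.2]
ft_force: [-2.9, -5.0, 6.1]
finger_gap: 18.0
grip_force: 48.6
```

```bash
python3 w.py w7
python3 - <<'E'
from h import *
P=np.array([616,296.5]); 
q=status.sense(); p=q["tool_pos"][:2]; v=p-P; a=np.arctan2(v[1],v[0]); rad=np.hypot(*v); print(rad,np.degrees(a))
y=np.radians(q["tcp_rot"][2]); X=np.array([np.cos(y),np.sin(y)]); Y=np.array([np.sin(y),-np.cos(y)])
for k in range(0,70,9):
    t=np.radians(k); n=P+rad*np.array([np.cos(a+t),np.sin(a+t)])-p; print(k,np.round([n@X/10,n@Y/10,-t],2))
E
```

```text
[498.54561046 317.97820547  82.45509156] [-1.79972637e+02  6.12882621e-02  1.70199222e+02] [-2.17573246 -4.17341404  5.93453711] 18.141257892528998 12.775
119.40203906632567 169.63714846305163
0 [ 0.  0. -0.]
9 [-0.13 -1.87 -0.16]
18 [-0.55 -3.7  -0.31]
27 [-1.25 -5.43 -0.47]
36 [-2.21 -7.04 -0.63]
45 [-3.41 -8.48 -0.79]
54 [-4.83 -9.71 -0.94]
63 [ -6.41 -10.7   -1.1 ]
```

The roller is pinched (gap 18 mm at 49 N). I swing it along the arc to just short of the stop.

```bash
python3 -m handwheel '{"series": [[[-0.13,-1.87,0,0,0,-0.16,0],[-0.55,-3.7,0,0,0,-0.31,0],[-1.25,-5.43,0,0,0,-0.47,0],[-2.21,-7.04,0,0,0,-0.63,0],[-3.41,-8.48,0,0,0,-0.79,0],[-4.83,-9.71,0,0,0,-0.94,0],[-5.5,-10.17,0,0,0,-1.01,0],[-5.5,-10.17,0,0,0,-1.01,0],[-5.5,-10.17,0,0,0,-1.01,0]]]}' 50
python3 - <<'E'
from h import *
q=status.sense(); v=q["tool_pos"][:2]-[616,296.5]; print(np.hypot(*v),np.degrees(np.arctan2(v[1],v[0])),q["tcp_rot"],q["ft_force"],q["finger_gap"])
E
```

```text
time: 13.9
tool_pos: [533.1, 207.8, 82.3]
tcp_rot: [179.9, -0.2, -131.9]
ft_force: [-14.9, -6.8, 14.6]
finger_gap: 18.1
grip_force: 50.2
121.39539954917842 -133.07627728923234 [ 179.90654238   -0.23118583 -131.93970626] [-14.87375449  -6.79900592  14.64454381] 18.05041192764265
```

```bash
python3 -m handwheel '{"series": [[[0.13,-0.4,-0.1,0,0,-0.03,0],[0.11,-0.8,-0.1,0,0,-0.07,0],[0.09,-1.2,-0.1,0,0,-0.1,0],[0.09,-1.2,-0.1,0,0,-0.1,0],[0.09,-1.2,-0.1,0,0,-0.1,0]]]}' 50
cat > f.py <<'E'
from h import *
q=status.sense(); v=q["tool_pos"][:2]-[616,296.5]; a=np.arctan2(v[1],v[0]); f=q["ft_force"]
print("rad",np.hypot(*v),"ang",np.degrees(a)%360,"yaw",q["tcp_rot"][2],"F rad",f[0]*np.cos(a)+f[1]*np.sin(a),"F cw",f[0]*np.sin(a)-f[1]*np.cos(a),"Fz",f[2],q["finger_gap"],q["wrist_torque"])
E
python3 f.py
```

```text
time: 14.52
tool_pos: [541.9, 200.2, 82.5]
tcp_rot: [179.9, -0.1, -126.2]
ft_force: [-8.7, -1.2, 5.7]
finger_gap: 18.2
grip_force: 49.3
rad 121.53883294533163 ang 232.40837506611697 yaw -126.19204171376414 F rad 6.244434358666064 F cw 6.211611713719766 Fz 5.673382466483734 18.173776215251298 [-0.13374753  1.39578238 -0.15606081]
```

```bash
python3 -m handwheel '{"series": [[[0,-0.1,0,0,0,-0.01,0],[0,-0.2,0,0,0,-0.02,0],[0,-0.2,0,0,0,-0.02,0]]]}' 50; python3 f.py; python3 -m handwheel '{"series": [[[0,-0.1,0,0,0,-0.01,0],[0,-0.2,0,0,0,-0.01,0],[0,-0.2,0,0,0,-0.01,0]]]}' 50; python3 f.py
```

```text
time: 14.9
tool_pos: [542.2, 199.8, 82.4]
tcp_rot: [179.7, -0.1, -125.0]
ft_force: [-13.8, 2.2, 9.2]
finger_gap: 17.8
grip_force: 49.7
rad 121.59856442289905 ang 232.64718755042207 yaw -125.02528104610188 F rad 6.59731472754324 F cw 12.268720670176164 Fz 9.22575357679798 17.75364998115695 [ 0.23488949  2.25796572 -0.40065447]
time: 15.28
tool_pos: [542.4, 199.6, 82.3]
tcp_rot: [179.6, -0.2, -124.4]
ft_force: [-20.9, 5.1, 12.1]
finger_gap: 18.1
grip_force: 50.3
rad 121.62424504828562 ang 232.78668278548474 yaw -124.43569246495574 F rad 8.536497364028007 F cw 19.73847961940207 Fz 12.115383877549188 18.10994107358002 [ 0.86131335  3.37612759 -0.46711286]
```

The force rises from 6 to 20 N with almost no motion, so the arm is against the stop. I check it and the lid once by picture.

```bash
python3 - <<'E'
from h import *
a=save("scene","pics/scene5.png")["img"]; b=save("side","pics/side5.png")["img"]
k=[a[130:235,340:445],a[150:240,230:320],b[100:205,195:300],b[175:265,205:295]]
k=[cv2.resize(x,(300,300),interpolation=cv2.INTER_CUBIC) for x in k]
cv2.imwrite("pics/c5.png",np.vstack([np.hstack(k[:2]),np.hstack(k[2:])])[:,:,::-1])
E
python3 f.py
```

```text
rad 121.61354935352341 ang 232.77290512890522 yaw -124.43330209411106 F rad 8.095559282432497 F cw 20.617207979782343 Fz 12.09332243543233 18.05372027252976 [ 0.75111044  3.33946377 -0.53563063]
```

View pics/c5.png

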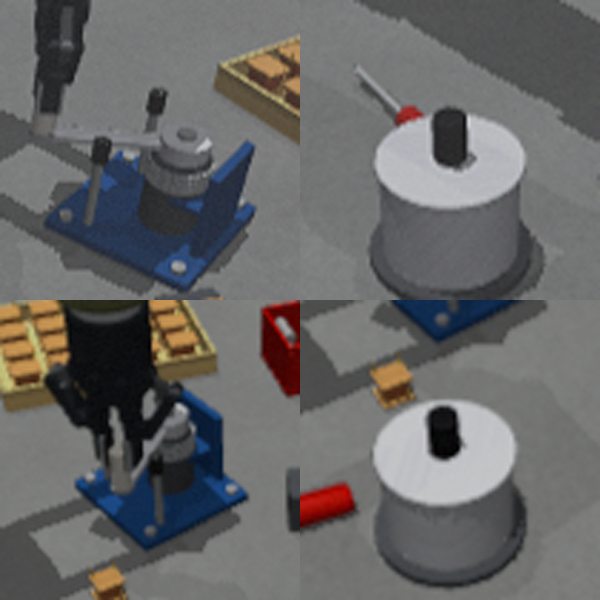

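The picture shows the arm against the far-stop post with the roller still pinched, and the lid flat on the pot. I hand in.

```bash
python3 -c "
from bench import r
print(r.hand_in())"
```

```text
the job is handed in; nothing more can be done
None
```

I handed the job in at about 15 s: the lid sits fully home on the pot and is released, and the gripper is still pinching the roller, holding the tension arm against its far stop with about 20 N.

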